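# Test the bench earth-leakage trip and reset it

### The job

Do the safety test of the bench's earth-leakage unit: slide the blue key card flat into the slot at the foot of the unit until it is fully home, because the test button stays locked until then. Then press the yellow test button gently, without forcing it, until the lever with the black bar drops, and lift the lever gently back up until it latches and stays up by itself. Leave the card in the slot and do not disturb the timer, the dropper bottle or the marker pen.

Things in the scene. Friction and masses are not known exactly. Their poses are not given: they have to be found in the camera images.
- unit: White earth-leakage test unit fixed to the bench, 130 (x) x 170 (y) mm, 55 mm high in front, 102 at the rear. Origin: centre of its underside; x from front to rear, y left, z up. Its control face rises to the rear at 20 degrees from the front upper edge (x -65, z 55 mm); the lever is on its left half, the yellow button on its right. Blue-edged card slot in the middle of the front at bench level.
- slot_mouth (a point): Middle of the mouth of the card slot at bench level, in the unit's front (axes as the unit's). The slot runs 40 mm deep along +x, is 63 mm wide and 11.5 mm high; its floor is the bench. Over its last 10 mm the card pushes the interlock in (about 1.5 N) before it meets the end of the slot.
- button_spot (a point): Point on the control face at the test button's centre (axes as the unit's; it moves square to the face). Yellow cap, 24 mm across, 10 to 16 mm proud of the face: this differs from start to start and is not reported, so feel or see it. Springs back: 2 N at first, 5 N at its hard stop after 7.5 mm; the lever trips after 4 to 6 mm. Without the card home it moves only 1 mm.
- lever_bar (a point): Centre of the lever's grip bar, black, 10 mm in diameter, 40 mm long along the unit's y, on a thin stem 45 mm from the pivot; moves with the lever. Pivot in the unit's frame: x 8.2, y 40, z 73.1 mm. Lever up: the stem leans 5 degrees from vertical to the robot's side (-x); dropped: 55 degrees, with 24 mm free between bar and face.
- rcd_lever (a joint): Angle of the lever (rad): 0 up and latched, 0.87 fully dropped to the robot's side. A spring pulls it down unless latched: 2 to 4 N at the bar lifts it, about 8 N in the last part where it rides over the catch. To latch it must be lifted a little past 0 (stop at -0.12); it then rests at about 0.
- key_card: Loose blue key card lying on the bench: a slab 90 mm long (x), 60 mm wide (y), 8 mm thick, front corners bevelled, with an upright finger fin on its rear half: 30 mm long, 12 mm thick across y, from 8 to 49 mm above the bench, centred at x -25 mm. Origin: centre of its underside; +x is the end that goes into the slot. 80 g.
- card_nose (a point): Middle of the card's leading edge, on its underside (45 mm ahead of the origin; axes as the card's). Fully home it stands 40 mm inside the slot mouth.
- card_fin (a point): Centre of the fin at a good height to grip, 34 mm over the card's underside, 25 mm behind its origin; the fingers close across the card's y.
- timer: Bystander: small white bench timer standing on the left of the unit, 40 x 68 x 59 mm, origin centre of underside.
- dropper_blue: Bystander: white dropper bottle with blue cap standing on the right of the unit, 26 mm wide, 80 mm high, origin centre of underside.
- marker_pen: Bystander: red and white marker pen lying in front of the unit to the right, 135 mm long, origin centre of underside.
Things that resemble listed ones, but are neither listed nor needed, are in the scene too. Leave any green look-alike of the unit alone.

How it is judged:
By the outcome, as a careful person would: the job done as asked, in the order asked, and still so for the second after the job is handed in, with the robot touching nothing.
It also fails if it takes over 61 s, if anything falls off the work surface, if the arm or the gripper's body presses on something with over 40 N, if the wrist force passes 120 N, or if a joint passes its speed limit or range.

### The arm

A 6-joint arm with a two-finger parallel gripper is mounted at the origin on a cart in front of the work surface, level with it; the furniture and walls round the work are solid. World frame = base frame: x ahead of the robot, y to its left, z up, the work surface at z = 0. Lengths are in m, angles in rad, forces in N, time in s.
With the tool pointing down it reaches from about 0.35 to 0.95 m from the base axis. Payload 17.4 kg.
Tool frame: the origin (TCP) lies on the centre line of the jaws, within the pads' length; the fingertips stand 25 mm ahead of it and the grasp point (between the pads) lies 6 mm ahead of it; z points along the fingers, y is the direction in which the jaws open and shut (so a half turn about z gives the same grasp; the last joint's range is limited). The gripper opens to 93 mm and grips with 3 to 60 N. Pads are 15 mm wide; open, the fingers measure 128 mm over their backs; the gripper's body (75 mm by 188 mm) begins 65 mm behind the grasp point.
Start: joints at [1.267, 0.116, 1.442, -0, 1.584, -0.038], TCP at [0.177, 0.651, 0.244] pointing down, gripper open.
Joint ranges: [-2.83, 2.83], [-0.83, 2.19], [0.07, 2.5], [-1.14, 4.28], [0.01, 3], [-2.97, 2.97]. Speed limits (rad/s): [1.89, 1.89, 2.22, 3.14, 3.14, 3.14].

### API

Orientations are given as a 3x3 rotation matrix whose columns are the frame's x, y, z axes.
In Python, from plant import * gives the robot as it stands.
- The arm moves only by the tool jog_arm, never from a script. Its argument "increments" is a list of rows, each a list of 7 numbers: the closure in counts, from 0 (fully open) to 255 (shut), then the shift along the tool's x, y, z in m, then the turn, a rotation vector about the tool's x, y, z in degrees. A call has 1 to 20 rows; each row is the pose to reach, as a shift and turn from the pose commanded when the call began, along the tool's axes at that moment; what a row does not reach only later rows make up. A row lasts 1/8 s, in which the tool goes at most 62.5 mm and 10.7 degrees, less where a joint would pass 70% of its speed; a pose out of reach is approached as far as the arm can. A call with a gripper value outside its range is refused whole. The fingers move at their own pace and stop on an object; the grip force is fixed at half the most. Time passes only in rows, so rows that repeat a pose let the fingers close. It gives the time, the measured TCP pose, the force and the opening at its end, in the units of the state.
- read_state(): the state, without advancing time (a new reading comes with each control period).
- capture(name): name is "scene" or "top" or "wrist"; returns the picture (384x512x3 uint8, red, green, blue); there is no depth.
- get_calibration(name): a dict with "fx", "fy", "cx", "cy" (pixels), "rvec" (rotation vector, rad) and "tvec" (3), from world to camera coordinates, as OpenCV has them; the wrist camera has in their place "tool_from_camera" (4x4, takes a point from camera to tool coordinates, whose origin is the TCP and whose axes are the flange's). Camera axes: x right, y down, z forward; pixel columns grow to the right and rows downward; lengths in m; the calibration is good to about 2 mm. A picture is of the moment at which its call begins: read the wrist's pose just before it. get_calibration takes no time and is no camera call.
- hand_in(): hands the job in, once; it reports no verdict.
Trained networks look in the newest picture that a camera, given by its name, has taken for a name from the list of things; names that differ only in an ending like _2 or _b are one class to them, and where a whole thing is asked for, a point or a joint stands for the part that bears it (a point fixed in the world has none). Each returns a list of dicts, best first, with "p" (0 to 1); they miss things now and then, are a little off and sometimes report something else, mostly with a low value. They report only what shows in the picture. A call takes as long as a camera call. They do not tell look-alikes from the thing itself.
- trace(camera, label): "region" (384x512 bool, what is visible of it).
- pinpoint(camera, label): "location" ([x, y, z] in m, in the coordinates of the camera as it stood for that picture, good to about 4 mm: a listed point, or the origin of a listed thing).
The state is a dict: "time_s": time; "joint_positions": joint angles; "qvel": joint speeds; "joint_torque": joint torques, N m; "position": TCP position; "eef_rot": TCP orientation; "force": force on the tool from outside, world axes, zero at the start; "ft_torque": the same for the moment, N m; "finger_gap": opening from 0.0 (shut) to 1.0 (fully open).
Only numpy, scipy, OpenCV 4.12 (cv2) and the standard library are available. Lean on these libraries where they do the work, as an engineer would, in place of code of your own. Each camera call takes 0.05 s, during which the arm holds its last target. There are 200 camera calls.

## Working session

There is one attempt and no reset: what is moved stays moved. The work goes in short steps, Python scripts to look and compute and a tool call to move; the robot and the scene stay as the last step left them, time stands still between calls to the robot, and variables do not carry over. Pictures are saved under pics/ and viewed, about 8 in all and at most 12, crops included, and the job is handed in when it is done.

Besides the shell and the picture viewer there is one more tool, called after ">>>" as name(argument=value, ...) on one line, values as JSON. jog_arm: Moves the arm, as the interface text tells. Its arguments: {"type":"object","properties":{"increments":{"type":"array","items":{"type":"array","items":{"type":"number"}}}},"required":["increments"]}

```bash
mkdir -p pics
cat > h.py <<'E'
from plant import *
import numpy as np, cv2
def save(img,name,crop=None,scale=1):
    if crop: x0,y0,x1,y1=crop; img=img[y0:y1,x0:x1]
    img=cv2.resize(img,None,fx=scale,fy=scale,interpolation=cv2.INTER_CUBIC)
    cv2.imwrite('pics/'+name+'.png',cv2.cvtColor(img,cv2.COLOR_RGB2BGR))
def cam(name,st=None):
    c=get_calibration(name)
    K=np.array([[c['fx'],0,c['cx']],[0,c['fy'],c['cy']],[0,0,1]])
    if 'rvec' in c:
        R=cv2.Rodrigues(np.array(c['rvec'],float))[0]; t=np.array(c['tvec'],float).ravel()
        return K,R.T,-R.T@t     # world_from_cam
    T=np.array(c['tool_from_camera']); Rt=np.array(st['eef_rot']).reshape(3,3); p=np.array(st['position'])
    return K,Rt@T[:3,:3],Rt@T[:3,3]+p
def find(name,labels,st=None,n=3):
    K,R,o=cam(name,st)
    for l in labels:
        for d in pinpoint(name,l)[:n]:
            q=np.array(d['location']); px=(K@q)[:2]/q[2]
            print(name,l,round(d['p'],2),np.round(R@q+o,4),px.round())
def onplane(name,px,z,st=None):
    K,R,o=cam(name,st); px=np.atleast_2d(px).astype(float)
    r=(R@np.linalg.inv(K)@np.c_[px,np.ones(len(px))].T).T
    return o+r*((z-o[2])/r[:,2])[:,None]
E
python3 - <<'E'
from h import *
a=capture('scene');b=capture('top');
save(np.hstack([a,b]),'a',scale=0.78)
L=['unit','slot_mouth','button_spot','lever_bar','key_card','card_nose','card_fin','timer','dropper_blue','marker_pen']
find('top',L);find('scene',L)
s=read_state();print(s['time_s'],s['position'],np.round(s['eef_rot'],3),s['force'])
E
```

```text
top unit 0.78 [ 0.6037 -0.0925  0.001 ] [286. 160.]
top unit 0.61 [0.2714 0.2249 0.0034] [188. 261.]
top slot_mouth 0.84 [ 0.5387 -0.0976  0.0012] [287. 180.]
top button_spot 0.59 [ 0.6147 -0.1303  0.084 ] [300. 153.]
top button_spot 0.59 [0.268  0.1852 0.0806] [196. 266.]
top lever_bar 0.51 [ 0.6005 -0.0517  0.1175] [274. 156.]
top lever_bar 0.48 [0.2808 0.2624 0.122 ] [167. 263.]
top key_card 0.62 [ 0.4691  0.2283 -0.0012] [188. 200.]
top key_card 0.33 [ 0.6235 -0.2135 -0.005 ] [323. 154.]
top card_nose 0.56 [0.5145 0.2392 0.0049] [185. 186.]
top card_nose 0.52 [ 0.6127 -0.1331  0.082 ] [301. 154.]
top card_nose 0.46 [ 0.6    -0.0503  0.1143] [274. 156.]
top card_fin 0.89 [0.4471 0.2274 0.0331] [186. 207.]
top card_fin 0.69 [ 0.6138 -0.1306  0.0817] [300. 153.]
top timer 0.71 [ 0.6     0.0432 -0.0024] [245. 161.]
top timer 0.47 [ 6.04e-01 -9.32e-02  2.00e-04] [286. 160.]
top dropper_blue 0.58 [ 0.6276 -0.2148 -0.0031] [323. 153.]
top marker_pen 0.62 [ 0.4845 -0.236   0.0038] [330. 197.]
scene unit 0.78 [ 6.047e-01 -9.200e-02  2.000e-04] [302. 229.]
scene unit 0.67 [0.2695 0.2259 0.
[... 279 characters left out ...]
2734 0.1869 0.0793] [140. 200.]
scene button_spot 0.24 [0.5146 0.2418 0.0024] [205. 198.]
scene lever_bar 0.59 [ 0.5991 -0.049   0.1164] [292. 186.]
scene lever_bar 0.54 [0.2803 0.2686 0.117 ] [128. 177.]
scene key_card 0.6 [0.4736 0.2319 0.0006] [196. 202.]
scene card_fin 0.58 [0.4431 0.2291 0.0358] [187. 195.]
scene timer 0.7 [ 0.6011  0.0457 -0.0019] [266. 213.]
scene dropper_blue 0.56 [ 0.627  -0.2101 -0.0016] [343. 244.]
scene dropper_blue 0.4 [ 0.6029  0.0451 -0.0035] [267. 213.]
scene marker_pen 0.89 [ 0.4882 -0.2361  0.0025] [316. 268.]
1.1 [0.17732389 0.65128951 0.24364316] [[-0.965  0.263 -0.   ]
 [ 0.263  0.965 -0.   ]
 [ 0.    -0.    -1.   ]] [-1.03770236  0.08204061 -0.81232193]
```

View pics/a.png

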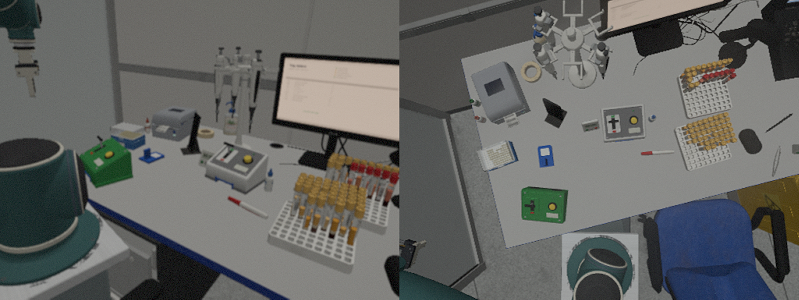

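Run:
```python
from h import *
b=capture('top')
save(np.hstack([b[120:240,150:240],b[120:240,240:360]]),'b',scale=3.7)
def rect(l,z):
    r=[d for d in trace('top',l) if d['region'].sum()>20][:3]
    for d in r:
        m=d['region']; ys,xs=np.nonzero(m); c=np.argwhere(m)[:,::-1]
        p=onplane('top',c,z)[:,:2].astype(np.float32)
        print(l,round(d['p'],2),m.sum(),(xs.mean().round(),ys.mean().round()),cv2.minAreaRect(p))
rect('key_card',0.008); rect('unit',0.055)
```

```text
key_card 0.84 500 (np.float64(187.0), np.float64(200.0)) ((0.4696543514728546, 0.2316790223121643), (0.09008407592773438, 0.06157159432768822), 7.346583843231201)
unit 0.75 2506 (np.float64(287.0), np.float64(157.0)) ((0.605099081993103, -0.09326957911252975), (0.14483095705509186, 0.17871028184890747), 5.00922155380249)
unit 0.74 2452 (np.float64(185.0), np.float64(262.0)) ((0.27238455414772034, 0.22798776626586914), (0.1889660507440567, 0.1355719268321991), 84.10089874267578)
```

View pics/b.png

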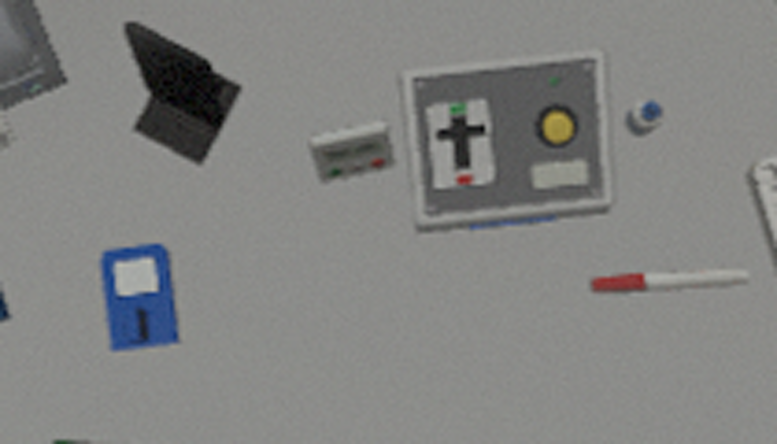

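```bash
cat >> h.py <<'E'
from scipy.spatial.transform import Rotation as Ro
def go(p,yaw,tilt=0):
    "tool pointing down, jaws along y turned by yaw deg; tilt about jaw axis; prints shift mm, turn deg"
    s=read_state(); R=np.array(s['eef_rot']).reshape(3,3)
    y=np.radians(yaw); B=np.array([[-np.cos(y),-np.sin(y),0],[-np.sin(y),np.cos(y),0],[0,0,-1]]).T
    B=np.array([[-np.cos(y),-np.sin(y),0],[-np.sin(y),np.cos(y),0],[0,0,-1]])
    T=B@Ro.from_euler('y',tilt,degrees=True).as_matrix()
    print('shift mm',(R.T@(np.array(p)-s['position'])*1000).round(1),'turn',Ro.from_matrix(R.T@T).as_rotvec(degrees=True).round(2))
E
python3 - <<'E'
from h import *
go([.4447,.2275,.16],7.3)
E
```

```text
shift mm [-369.3 -338.7   83.7] turn [  0.    -0.   -22.53]
```

>>> jog_arm(increments=[[0, -0.369, -0.339, 0.0, 0, 0, -22.5], [0, -0.369, -0.339, 0.0, 0, 0, -22.5], [0, -0.369, -0.339, 0.0, 0, 0, -22.5], [0, -0.369, -0.339, 0.0, 0, 0, -22.5], [0, -0.369, -0.339, 0.0, 0, 0, -22.5], [0, -0.369, -0.339, 0.0, 0, 0, -22.5], [0, -0.369, -0.339, 0.0, 0, 0, -22.5], [0, -0.369, -0.339, 0.0, 0, 0, -22.5], [0, -0.369, -0.339, 0.084, 0, 0, -22.5], [0, -0.369, -0.339, 0.084, 0, 0, -22.5], [0, -0.369, -0.339, 0.084, 0, 0, -22.5], [0, -0.369, -0.339, 0.084, 0, 0, -22.5]])

```text
time_s: 2.75
position: [0.4447, 0.2282, 0.1617]
eef_rot: [[-0.992, -0.128, 0.002], [-0.128, 0.992, 0.001], [-0.002, 0.001, -1.0]]
force: [1.2, 0.2, 0.8]
finger_gap: 0.997
```

Run:
```python
from h import *
s=read_state();w=capture('wrist');save(w,'c');find('wrist',['card_fin','key_card','card_nose'],s)
print(s['time_s'],s['position'],s['force'],s['finger_gap'])
m=trace('wrist','key_card')
for d in m[:2]:
    p=onplane('wrist',np.argwhere(d['region'])[:,::-1],0.008,s)[:,:2].astype(np.float32);print(d['p'],d['region'].sum(),cv2.minAreaRect(p))
go([.4447,.2275,.04],7.3)
```

```text
wrist card_fin 0.86 [0.4454 0.2298 0.04  ] [254. 197.]
wrist card_nose 0.62 [0.5153 0.2381 0.0093] [253. 255.]
2.75 [0.44465419 0.22824642 0.16170147] [1.19225011 0.23883364 0.78776372] 0.9972009692182818
0.93 5767 ((0.47007888555526733, 0.23137223720550537), (0.09303498268127441, 0.06238502264022827), 8.913908958435059)
shift mm [-1.000e-01 -2.000e-01  1.206e+02] turn [0.02 0.07 0.  ]
```

View pics/c.png

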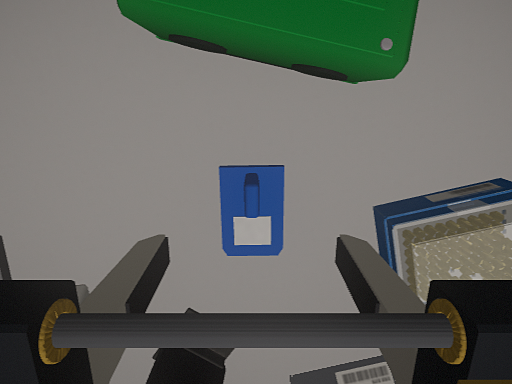

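>>> jog_arm(increments=[[0, 0, 0, 0.06, 0, 0, 0], [0, 0, 0, 0.1, 0, 0, 0], [0, 0, 0, 0.121, 0, 0, 0], [0, 0, 0, 0.121, 0, 0, 0], [255, 0, 0, 0.121, 0, 0, 0], [255, 0, 0, 0.121, 0, 0, 0], [255, 0, 0, 0.121, 0, 0, 0], [255, 0, 0, 0.121, 0, 0, 0], [255, 0, 0, 0.121, 0, 0, 0], [255, 0, 0, 0.121, 0, 0, 0]])

```text
time_s: 4.25
position: [0.4443, 0.2273, 0.0386]
eef_rot: [[-0.992, -0.127, -0.0], [-0.127, 0.992, 0.0], [0.0, 0.0, -1.0]]
force: [0.6, -0.4, -0.8]
finger_gap: 0.404
```

>>> jog_arm(increments=[[255, 0, 0, 0, 0, 0, 0], [255, 0, 0, 0, 0, 0, 0], [255, 0, 0, 0, 0, 0, 0], [255, 0, 0, 0, 0, 0, 0], [255, 0, 0, 0, 0, 0, 0], [255, 0, 0, -0.015, 0, 0, 0], [255, 0, 0, -0.03, 0, 0, 0], [255, 0, 0, -0.03, 0, 0, 0]])

```text
time_s: 5.25
position: [0.4451, 0.2276, 0.0706]
eef_rot: [[-0.992, -0.127, 0.003], [-0.127, 0.992, 0.001], [-0.003, 0.001, -1.0]]
force: [0.1, 1.5, -0.5]
finger_gap: 0.13
```

Run:
```python
from h import *
s=read_state();find('wrist',['card_fin'],s) if 0 else None
go([.43,-.110,.070],5)
```

```text
shift mm [ 5.77e+01 -3.33e+02  2.00e-01] turn [0.05 0.16 2.27]
```

>>> jog_arm(increments=[[255, 0.058, -0.333, 0, 0, 0, 2.3], [255, 0.058, -0.333, 0, 0, 0, 2.3], [255, 0.058, -0.333, 0, 0, 0, 2.3], [255, 0.058, -0.333, 0, 0, 0, 2.3], [255, 0.058, -0.333, 0, 0, 0, 2.3], [255, 0.058, -0.333, 0, 0, 0, 2.3], [255, 0.058, -0.333, 0, 0, 0, 2.3], [255, 0.058, -0.333, 0, 0, 0, 2.3]])

```text
time_s: 6.25
position: [0.4289, -0.11, 0.0685]
eef_rot: [[-0.996, -0.087, -0.0], [-0.087, 0.996, 0.0], [0.0, 0.0, -1.0]]
force: [-0.9, 0.1, -1.2]
finger_gap: 0.128
```

Run:
```python
from h import *
s=read_state();w=capture('wrist');t=capture('top');sc=capture('scene')
save(np.hstack([w,cv2.resize(t[120:240,230:360],(416,384))]),'d',scale=0.85)
print(s['time_s'],s['position'],s['finger_gap'])
find('wrist',['slot_mouth','card_nose','card_fin','unit'],s,2)
find('top',['slot_mouth','card_nose','card_fin'],s,1)
find('scene',['slot_mouth','card_nose','card_fin'],s,1)
```

```text
6.25 [ 0.42885432 -0.10998969  0.06850757] 0.1278220657595757
wrist slot_mouth 0.97 [ 0.5374 -0.0976  0.0012] [257. 351.]
wrist card_fin 0.88 [ 0.4302 -0.1138  0.068 ] [245. 273.]
top slot_mouth 0.58 [ 0.5408 -0.0997  0.0048] [288. 179.]
top card_nose 0.36 [ 6.027e-01 -8.990e-02 -1.000e-04] [285. 160.]
scene slot_mouth 0.84 [ 0.2072  0.235  -0.0037] [112. 229.]
scene card_nose 0.6 [ 0.5001 -0.1011  0.0283] [278. 233.]
scene card_fin 0.66 [ 0.4312 -0.1054  0.0696] [260. 227.]
```

View pics/d.png

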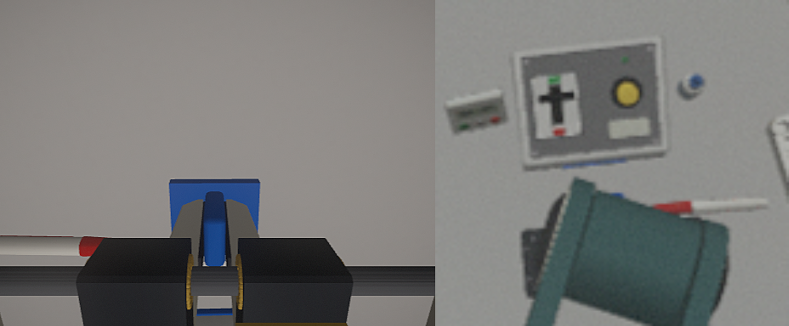

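Run:
```python
from h import *
from scipy.optimize import minimize
V=np.array([[x,y,z] for x,h in((-.065,.055),(.065,.1023)) for y in(-.085,.085) for z in(0,h)])
cs=[]
for n in('top','scene'):
    ds=trace(n,'unit')
    K,R,o=cam(n)
    q=K@R.T@(np.array([.604,-.093,.05])-o); q=q[:2]/q[2]
    d=min(ds,key=lambda d:np.linalg.norm(np.argwhere(d['region'])[:,::-1].mean(0)-q))
    cs.append((K,R,o,d['region'])); print(n,d['p'],d['region'].sum())
def cost(v,c):
    K,R,o,m=c; x,y,a=v; a=np.radians(a); P=V@np.array([[np.cos(a),np.sin(a),0],[-np.sin(a),np.cos(a),0],[0,0,1]])+[x,y,0]
    q=(K@R.T@(P-o).T).T; q=q[:,:2]/q[:,2:]
    h=cv2.convexHull(q.astype(np.float32))
    im=np.zeros((384*8,512*8),np.uint8); cv2.fillConvexPoly(im,((h+.5)*8).astype(np.int32),1)
    im=cv2.resize(im.astype(np.float32),(512,384),interpolation=cv2.INTER_AREA)
    return np.minimum(im,m).sum()/np.maximum(im,m).sum()
for sel in([0],[1],[0,1]):
    r=minimize(lambda v:-sum(cost(v,cs[i]) for i in sel),[.604,-.093,5],method='Nelder-Mead',options=dict(initial_simplex=np.array([[.604,-.093,5],[.61,-.093,5],[.604,-.087,5],[.604,-.093,8]]),xatol=1e-4,fatol=1e-5,maxfev=150))
    x,y,a=r.x; print(sel,r.x,-r.fun,'mouth',x-.065*np.cos(np.radians(a)),y-.065*np.sin(np.radians(a)))
c=get_calibration('wrist')['tool_from_camera'];print(np.round(c,3),read_state()['joint_positions'])
```

```text
top 0.76 2526
scene 0.7 2748
[0] [ 0.6016019  -0.09018465  6.71089518] 0.9732217788696289 mouth 0.5370472519083863 -0.09778052042436375
[1] [ 0.60017805 -0.0903902   6.21290304] 0.6996901631355286 mouth 0.5355598185943407 -0.09742471407857003
[0, 1] [ 0.60157434 -0.09009708  6.47178059] 1.6720908880233765 mouth 0.5369885546117719 -0.09742348082454723
[[ 0.    -0.955 -0.297  0.083]
 [ 1.    -0.     0.001 -0.001]
 [-0.001 -0.297  0.955 -0.142]
 [ 0.     0.     0.     1.   ]] [-3.09514473e-01 -3.09066694e-01  2.12501815e+00  1.90172273e-07
  1.32568694e+00 -1.96702358e+00]
```

Run:
```python
from h import *
go([.4599,-.1062,.0400],6)
```

```text
shift mm [-31.2   1.5  28.6] turn [ 0.   -0.   -1.03]
```

>>> jog_arm(increments=[[255, -0.031, 0.0015, 0.01, 0, 0, -1], [255, -0.031, 0.0015, 0.02, 0, 0, -1], [255, -0.031, 0.0015, 0.0285, 0, 0, -1], [255, -0.031, 0.0015, 0.0285, 0, 0, -1]])

```text
time_s: 7.5
position: [0.4589, -0.1062, 0.0396]
eef_rot: [[-0.995, -0.104, -0.001], [-0.104, 0.995, 0.0], [0.001, 0.0, -1.0]]
force: [-0.4, 0.4, -0.8]
finger_gap: 0.129
```

Run:
```python
from h import *
s=read_state();print(s['time_s'],s['position'],s['force'])
t=capture('top');sc=capture('scene');w=capture('wrist')
save(np.hstack([cv2.resize(sc[200:280,220:330],(550,400),interpolation=cv2.INTER_CUBIC),cv2.resize(w[300:384,216:296],(250,400))[:400]]),'e')
find('scene',['slot_mouth','card_nose','card_fin'],s,2);find('wrist',['slot_mouth','card_nose'],s,2)
```

```text
7.5 [ 0.45893918 -0.10622307  0.03957941] [-0.37286204  0.4393417  -0.79165475]
scene slot_mouth 0.67 [ 0.539  -0.0978  0.0017] [287. 237.]
scene slot_mouth 0.66 [ 0.2101  0.2335 -0.0023] [113. 228.]
scene card_nose 0.94 [ 0.5296 -0.0974  0.0026] [284. 238.]
scene card_fin 0.72 [ 4.884e-01 -2.363e-01  3.000e-04] [316. 268.]
wrist slot_mouth 0.83 [ 0.5353 -0.0963  0.0019] [256. 345.]
```

View pics/e.png

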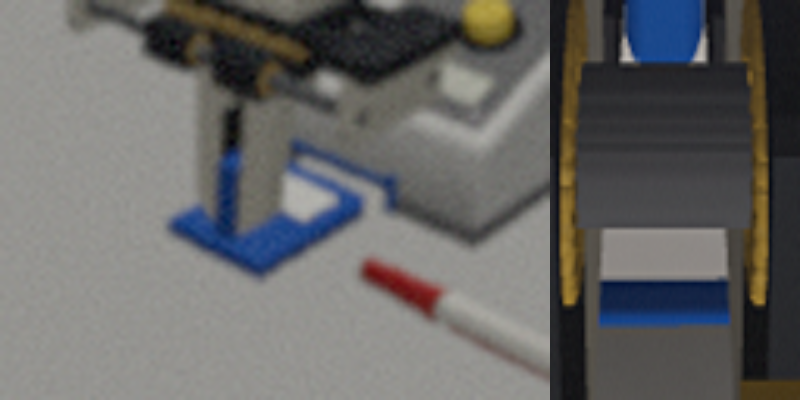

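>>> jog_arm(increments=[[255, -0.005, 0, 0, 0, 0, 0], [255, -0.009, 0, 0, 0, 0, 0], [255, -0.012, 0, 0, 0, 0, 0], [255, -0.015, 0, 0, 0, 0, 0], [255, -0.018, 0, 0, 0, 0, 0], [255, -0.018, 0, 0, 0, 0, 0]])

```text
time_s: 8.65
position: [0.4777, -0.1043, 0.0401]
eef_rot: [[-0.995, -0.104, -0.0], [-0.104, 0.995, 0.0], [0.0, 0.0, -1.0]]
force: [0.7, -0.2, -0.8]
finger_gap: 0.126
```

>>> jog_arm(increments=[[255, -0.004, 0, 0, 0, 0, 0], [255, -0.008, 0, 0, 0, 0, 0], [255, -0.012, 0, 0, 0, 0, 0], [255, -0.015, 0, 0, 0, 0, 0], [255, -0.018, 0, 0, 0, 0, 0], [255, -0.018, 0, 0, 0, 0, 0]])

```text
time_s: 9.4
position: [0.4956, -0.1025, 0.0401]
eef_rot: [[-0.995, -0.104, -0.0], [-0.104, 0.995, 0.0], [0.0, 0.0, -1.0]]
force: [0.2, 0.7, -1.3]
finger_gap: 0.128
```

>>> jog_arm(increments=[[255, -0.004, 0, 0, 0, 0, 0], [255, -0.007, 0, 0, 0, 0, 0], [255, -0.009, 0, 0, 0, 0, 0], [255, -0.01, 0, 0, 0, 0, 0], [255, -0.01, 0, 0, 0, 0, 0]])

```text
time_s: 10.02
position: [0.5055, -0.1014, 0.0401]
eef_rot: [[-0.995, -0.104, 0.0], [-0.104, 0.995, -0.0], [-0.0, -0.0, -1.0]]
force: [0.1, 0.1, -0.3]
finger_gap: 0.128
```

>>> jog_arm(increments=[[255, -0.001, 0, 0, 0, 0, 0], [255, -0.002, 0, 0, 0, 0, 0], [255, -0.002, 0, 0, 0, 0, 0]])

```text
time_s: 10.4
position: [0.507, -0.1013, 0.0401]
eef_rot: [[-0.995, -0.104, -0.001], [-0.104, 0.995, -0.0], [0.001, -0.0, -1.0]]
force: [-5.5, -1.6, 1.5]
finger_gap: 0.125
```

>>> jog_arm(increments=[[255, -0.001, 0, 0, 0, 0, 0], [255, -0.0015, 0, 0, 0, 0, 0], [255, -0.0015, 0, 0, 0, 0, 0]])

```text
time_s: 10.78
position: [0.5073, -0.1013, 0.0396]
eef_rot: [[-0.995, -0.104, -0.005], [-0.104, 0.995, -0.0], [0.005, 0.0, -1.0]]
force: [-16.3, -2.8, 4.5]
finger_gap: 0.13
```

>>> jog_arm(increments=[[255, 0.001, 0, 0, 0, 0, 0], [170, 0.001, 0, 0, 0, 0, 0], [170, 0.001, 0, 0, 0, 0, 0], [170, 0.001, 0, 0, 0, 0, 0], [170, 0.001, 0, 0, 0, 0, 0], [170, 0.001, 0, -0.03, 0, 0, 0], [170, 0.001, 0, -0.06, 0, 0, 0], [255, 0.06, 0, -0.11, 0, 0, 0], [255, 0.08, 0, -0.13, 0, 0, 0], [255, 0.08, 0, -0.13, 0, 0, 0], [255, 0.08, 0, -0.13, 0, 0, 0]])

```text
time_s: 12.15
position: [0.4295, -0.1093, 0.1697]
eef_rot: [[-0.995, -0.104, 0.0], [-0.104, 0.995, 0.0], [-0.0, 0.0, -1.0]]
force: [0.6, -0.5, -0.1]
finger_gap: 0.008
```

Run:
```python
from h import *
s=read_state();print(s['time_s'],s['position'],s['force'],s['finger_gap'],s['joint_positions'])
sc=capture('scene');w=capture('wrist')
save(np.hstack([cv2.resize(sc[150:270,240:360],(480,480),interpolation=cv2.INTER_CUBIC),cv2.resize(w,(320,480))]),'f')
find('scene',['slot_mouth','card_nose','card_fin','key_card','button_spot','lever_bar'],s,1);find('wrist',['slot_mouth','card_fin','button_spot','lever_bar'],s,1)
```

```text
12.15 [ 0.42954086 -0.10934657  0.16971266] [ 0.55393335 -0.48021969 -0.10259724] 0.007762068315586528 [-3.06886061e-01 -3.83839816e-01  2.01191898e+00  8.28260910e-05
  1.51339544e+00 -1.98174040e+00]
scene slot_mouth 0.96 [ 0.5375 -0.0976  0.0067] [287. 235.]
scene card_nose 0.55 [ 0.5788 -0.0927 -0.0008] [296. 232.]
scene card_fin 0.89 [ 0.5064 -0.0956  0.0388] [279. 228.]
scene key_card 0.68 [ 0.6002  0.0438 -0.0018] [266. 213.]
scene button_spot 0.69 [0.2696 0.187  0.0807] [139. 200.]
scene lever_bar 0.64 [0.2816 0.2677 0.1171] [129. 177.]
```

View pics/f.png

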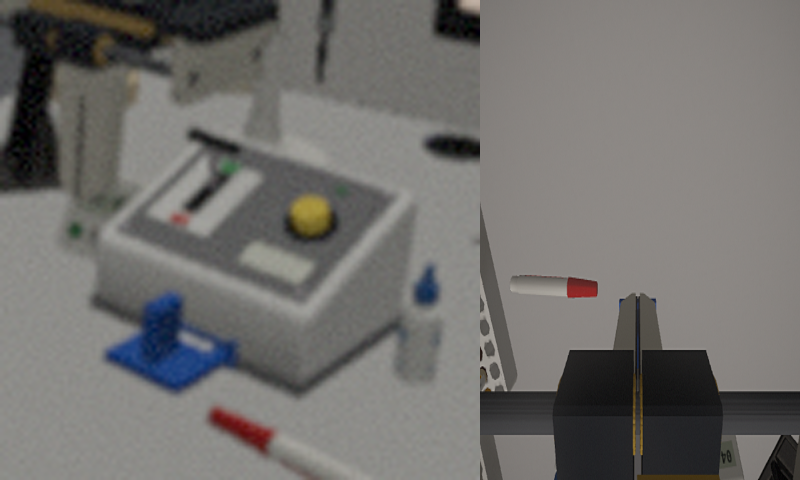

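Run:
```python
from h import *
go([.5973,-.133,.1255],6,-20)
```

```text
shift mm [-164.6  -41.    44.5] turn [ -0.   -20.01  -0.03]
```

>>> jog_arm(increments=[[255, -0.04, -0.02, 0, 0, -8, 0], [255, -0.09, -0.041, 0, 0, -16, 0], [255, -0.14, -0.041, 0.01, 0, -20, 0], [255, -0.165, -0.041, 0.03, 0, -20, 0], [255, -0.165, -0.041, 0.0445, 0, -20, 0], [255, -0.165, -0.041, 0.0445, 0, -20, 0], [255, -0.165, -0.041, 0.0445, 0, -20, 0]])

```text
time_s: 13.62
position: [0.5975, -0.1332, 0.1266]
eef_rot: [[-0.934, -0.104, 0.341], [-0.098, 0.995, 0.035], [-0.343, -0.0, -0.939]]
force: [-0.4, -0.1, 0.2]
finger_gap: 0.005
```

Run:
```python
from h import *
s=read_state();print(s['time_s'],s['position'],s['force'],s['finger_gap'])
R=np.array(s['eef_rot']);print('tip',s['position']+R[:,2]*.025)
go([.5973,-.133,.1255],6,-20)
sc=capture('scene');w=capture('wrist')
save(np.hstack([cv2.resize(sc[150:250,260:360],(400,400),interpolation=cv2.INTER_CUBIC),cv2.resize(w[184:384,156:356],(400,400))]),'g')
find('scene',['button_spot','lever_bar'],s,2)
find('wrist',['button_spot'],s,2)
```

```text
13.625 [ 0.59748001 -0.1331646   0.12658687] [-0.4000746  -0.13860084  0.237584  ] 0.0051988365572132374
tip [ 0.60600556 -0.13228465  0.10310197]
shift mm [0.5 0.2 1. ] turn [-0.04  0.05 -0.03]
scene button_spot 0.87 [0.2755 0.1895 0.0795] [140. 199.]
scene button_spot 0.77 [ 0.6127 -0.1334  0.0821] [319. 206.]
scene lever_bar 0.62 [ 0.5995 -0.048   0.1188] [292. 185.]
scene lever_bar 0.48 [0.2809 0.2654 0.1157] [129. 178.]
wrist button_spot 0.73 [ 0.6119 -0.1298  0.0822] [256. 230.]
```

View pics/g.png

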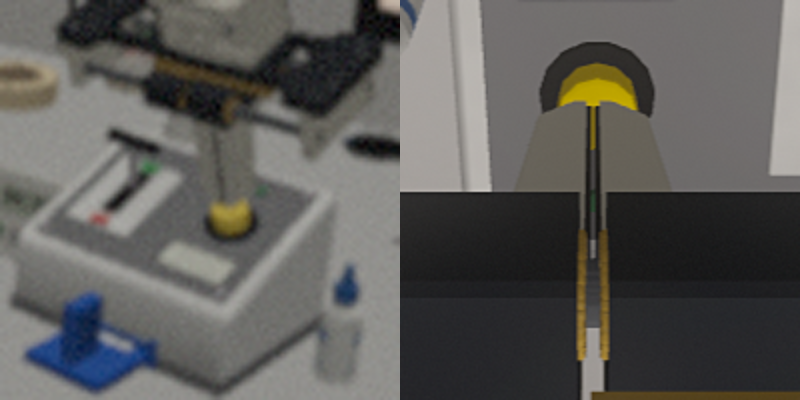

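>>> jog_arm(increments=[[255, 0, 0, 0.003, 0, 0, 0], [255, 0, 0, 0.005, 0, 0, 0], [255, 0, 0, 0.005, 0, 0, 0]])

```text
time_s: 14.25
position: [0.5994, -0.1327, 0.1206]
eef_rot: [[-0.935, -0.104, 0.34], [-0.098, 0.995, 0.036], [-0.342, 0.0, -0.94]]
force: [0.9, 0.0, -0.6]
finger_gap: 0.004
```

>>> jog_arm(increments=[[255, 0, 0, 0.0015, 0, 0, 0], [255, 0, 0, 0.0015, 0, 0, 0], [255, 0, 0, 0.0015, 0, 0, 0]])

```text
time_s: 14.62
position: [0.6, -0.1328, 0.1196]
eef_rot: [[-0.935, -0.104, 0.34], [-0.098, 0.995, 0.036], [-0.342, -0.0, -0.94]]
force: [0.6, 0.9, 0.4]
finger_gap: 0.005
```

>>> jog_arm(increments=[[255, 0, 0, 0.0015, 0, 0, 0], [255, 0, 0, 0.0015, 0, 0, 0], [255, 0, 0, 0.0015, 0, 0, 0]])

```text
time_s: 15.0
position: [0.6005, -0.1327, 0.1182]
eef_rot: [[-0.935, -0.104, 0.34], [-0.098, 0.995, 0.036], [-0.342, -0.0, -0.94]]
force: [-0.4, -0.3, 3.5]
finger_gap: 0.006
```

>>> jog_arm(increments=[[255, 0, 0, 0.001, 0, 0, 0], [255, 0, 0, 0.002, 0, 0, 0], [255, 0, 0, 0.002, 0, 0, 0]])

```text
time_s: 15.38
position: [0.6012, -0.1326, 0.1162]
eef_rot: [[-0.935, -0.104, 0.34], [-0.098, 0.995, 0.036], [-0.342, 0.0, -0.94]]
force: [-0.1, 0.2, 2.7]
finger_gap: 0.006
```

>>> jog_arm(increments=[[255, 0, 0, 0.001, 0, 0, 0], [255, 0, 0, 0.001, 0, 0, 0]])

```text
time_s: 15.62
position: [0.6014, -0.1326, 0.1151]
eef_rot: [[-0.935, -0.104, 0.34], [-0.098, 0.995, 0.036], [-0.342, 0.0, -0.94]]
force: [0.2, -0.4, 1.2]
finger_gap: 0.007
```

Run:
```python
from h import *
s=read_state();sc=capture('scene');save(sc,'h',(260,150,360,250),3);find('scene',['lever_bar'],s,2)
```

```text
scene lever_bar 0.51 [ 0.5973 -0.0517  0.1169] [292. 186.]
scene lever_bar 0.38 [0.2793 0.2653 0.1164] [128. 178.]
```

>>> jog_arm(increments=[[255, 0, 0, 0.001, 0, 0, 0], [255, 0, 0, 0.001, 0, 0, 0]])

```text
time_s: 15.98
position: [0.6018, -0.1326, 0.1144]
eef_rot: [[-0.935, -0.104, 0.34], [-0.098, 0.995, 0.036], [-0.342, -0.0, -0.94]]
force: [-1.9, -0.5, 3.6]
finger_gap: 0.004
```

>>> jog_arm(increments=[[255, 0, 0, 0.001, 0, 0, 0], [255, 0, 0, 0.001, 0, 0, 0]])

```text
time_s: 16.23
position: [0.6021, -0.1325, 0.1134]
eef_rot: [[-0.935, -0.104, 0.34], [-0.098, 0.995, 0.036], [-0.342, -0.0, -0.94]]
force: [-2.5, 0.1, 3.3]
finger_gap: 0.008
```

Run:
```python
from h import *
s=read_state();sc=capture('scene');save(sc,'i',(260,150,360,250),3);find('scene',['lever_bar'],s,2)
```

```text
scene lever_bar 0.6 [0.2801 0.2659 0.1164] [128. 178.]
scene lever_bar 0.51 [ 0.5694 -0.0523  0.0992] [285. 194.]
```

>>> jog_arm(increments=[[255, 0, 0, -0.01, 0, 0, 0], [255, 0, 0, -0.03, 0, 0, 0], [255, 0, 0, -0.06, 0, 0, 0], [255, 0, 0, -0.06, 0, 0, 0], [255, 0, 0, -0.06, 0, 0, 0]])

```text
time_s: 16.95
position: [0.5815, -0.1347, 0.17]
eef_rot: [[-0.935, -0.104, 0.34], [-0.098, 0.995, 0.035], [-0.342, -0.0, -0.94]]
force: [0.2, 0.4, 0.4]
finger_gap: 0.002
```

Run:
```python
from h import *
go([.5422,-.0574,.165],6);go([.5422,-.0574,.108],6)
```

```text
shift mm [30.9 80.9 -6. ] turn [-1.000e-02  2.002e+01 -3.000e-02]
shift mm [50.4 80.9 47.6] turn [-1.000e-02  2.002e+01 -3.000e-02]
```

View pics/i.png

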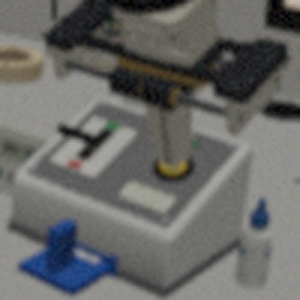

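>>> jog_arm(increments=[[255, 0.015, 0.02, -0.006, 0, 10, 0], [255, 0.031, 0.06, -0.006, 0, 20, 0], [255, 0.031, 0.081, -0.006, 0, 20, 0], [255, 0.031, 0.081, -0.006, 0, 20, 0], [255, 0.0405, 0.081, 0.02, 0, 20, 0], [255, 0.0505, 0.081, 0.0475, 0, 20, 0], [255, 0.0505, 0.081, 0.0475, 0, 20, 0], [255, 0.0505, 0.081, 0.0475, 0, 20, 0]])

```text
time_s: 17.95
position: [0.5426, -0.0579, 0.1091]
eef_rot: [[-0.995, -0.103, 0.002], [-0.103, 0.995, -0.0], [-0.002, -0.0, -1.0]]
force: [-0.3, 0.2, -0.8]
finger_gap: 0.002
```

Run:
```python
from h import *
s=read_state();print(s['time_s'],s['position'],s['force'])
sc=capture('scene');w=capture('wrist')
save(np.hstack([cv2.resize(sc[150:250,240:340],(400,400),interpolation=cv2.INTER_CUBIC),cv2.resize(w[184:384,156:356],(400,400))]),'j')
find('scene',['lever_bar'],s,2);find('wrist',['lever_bar'],s,1)
```

```text
17.95 [ 0.54262422 -0.05792442  0.10911432] [-0.28676052  0.16043673 -0.84629298]
scene lever_bar 0.48 [ 0.5669 -0.0533  0.0986] [284. 195.]
scene lever_bar 0.43 [0.2783 0.2683 0.1164] [127. 178.]
wrist lever_bar 0.46 [ 0.5642 -0.0528  0.1065] [259. 307.]
```

View pics/j.png

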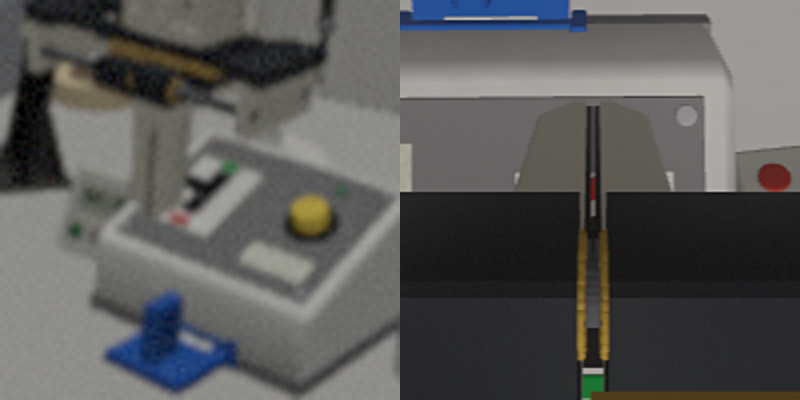

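>>> jog_arm(increments=[[255, -0.006, 0, 0, 0, 0, 0], [255, -0.01, 0, 0, 0, 0, 0], [255, -0.013, 0, 0, 0, 0, 0], [255, -0.015, 0, 0, 0, 0, 0], [255, -0.016, 0, 0, 0, 0, 0], [255, -0.016, 0, 0, 0, 0, 0]])

```text
time_s: 18.9
position: [0.5567, -0.0558, 0.1078]
eef_rot: [[-0.995, -0.104, -0.004], [-0.104, 0.995, -0.0], [0.004, 0.0, -1.0]]
force: [-18.0, -1.0, 10.2]
finger_gap: 0.004
```

Run:
```python
from h import *
s=read_state();print(s['force']);sc=capture('scene');find('scene',['lever_bar'],s,2)
```

```text
[-18.01504314  -1.00215366  10.17590759]
scene lever_bar 0.42 [0.2797 0.2692 0.1183] [128. 177.]
```

>>> jog_arm(increments=[[255, 0.001, 0, -0.002, 0, 0, 0], [255, -0.001, 0, -0.004, 0, 0, 0], [255, -0.003, 0, -0.006, 0, 0, 0], [255, -0.006, 0, -0.0085, 0, 0, 0], [255, -0.009, 0, -0.011, 0, 0, 0], [255, -0.009, 0, -0.011, 0, 0, 0]])

```text
time_s: 19.75
position: [0.5673, -0.0548, 0.1192]
eef_rot: [[-0.995, -0.104, 0.0], [-0.104, 0.995, -0.0], [-0.0, -0.0, -1.0]]
force: [-5.2, -0.3, 2.9]
finger_gap: 0.002
```

Run:
```python
from h import *
s=read_state();print(s['force']);sc=capture('scene');find('scene',['lever_bar'],s,2);save(sc,'k',(240,150,340,250),4)
```

```text
[-5.19929767 -0.26918804  2.89869986]
scene lever_bar 0.59 [ 0.5782 -0.0522  0.1108] [287. 190.]
scene lever_bar 0.51 [0.2791 0.2669 0.1166] [128. 178.]
```

View pics/k.png

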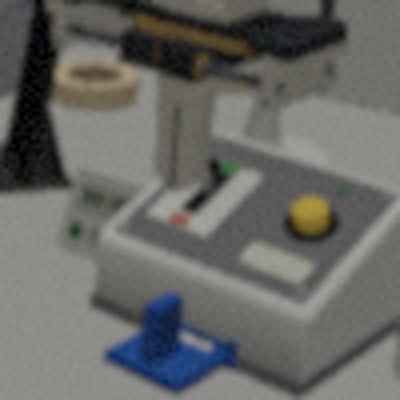

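>>> jog_arm(increments=[[255, -0.0035, 0, -0.0025, 0, 0, 0], [255, -0.007, 0, -0.004, 0, 0, 0], [255, -0.0105, 0, -0.0055, 0, 0, 0], [255, -0.014, 0, -0.0065, 0, 0, 0], [255, -0.017, 0, -0.0073, 0, 0, 0], [255, -0.019, 0, -0.0075, 0, 0, 0], [255, -0.019, 0, -0.0075, 0, 0, 0]])

```text
time_s: 20.72
position: [0.5862, -0.0527, 0.1263]
eef_rot: [[-0.995, -0.104, 0.0], [-0.104, 0.995, 0.0], [-0.0, 0.0, -1.0]]
force: [-1.4, -0.2, 1.5]
finger_gap: 0.008
```

>>> jog_arm(increments=[[255, -0.001, 0, 0, 0, 0, 0], [255, -0.002, 0, 0, 0, 0, 0], [255, -0.003, 0, -0.0003, 0, 0, 0], [255, -0.003, 0, -0.0003, 0, 0, 0]])

```text
time_s: 21.22
position: [0.589, -0.0524, 0.1265]
eef_rot: [[-0.995, -0.104, -0.0], [-0.104, 0.995, 0.0], [0.0, 0.0, -1.0]]
force: [-2.7, 0.2, 0.7]
finger_gap: 0.008
```

Run:
```python
from h import *
s=read_state();print(s['position'],s['force']);sc=capture('scene');find('scene',['lever_bar'],s,2)
```

```text
[ 0.5889518  -0.05244842  0.1265398 ] [-2.70417723  0.23728067  0.68136161]
scene lever_bar 0.6 [0.278  0.2666 0.1179] [127. 177.]
scene lever_bar 0.51 [ 0.5999 -0.0485  0.1191] [292. 184.]
```

>>> jog_arm(increments=[[255, -0.001, 0, 0, 0, 0, 0], [255, -0.0015, 0, 0, 0, 0, 0], [255, -0.0015, 0, 0, 0, 0, 0]])

```text
time_s: 21.7
position: [0.5906, -0.0523, 0.1268]
eef_rot: [[-0.995, -0.104, 0.0], [-0.104, 0.995, -0.0], [-0.0, -0.0, -1.0]]
force: [-1.9, -0.2, 0.4]
finger_gap: 0.006
```

>>> jog_arm(increments=[[255, -0.001, 0, 0, 0, 0, 0], [255, -0.001, 0, 0, 0, 0, 0]])

```text
time_s: 21.95
position: [0.5916, -0.0522, 0.1268]
eef_rot: [[-0.995, -0.104, 0.0], [-0.104, 0.995, -0.0], [-0.0, -0.0, -1.0]]
force: [-2.6, 0.6, 2.1]
finger_gap: 0.003
```

>>> jog_arm(increments=[[255, -0.001, 0, 0, 0, 0, 0], [255, -0.001, 0, 0, 0, 0, 0]])

```text
time_s: 22.2
position: [0.5925, -0.0521, 0.1267]
eef_rot: [[-0.995, -0.104, -0.0], [-0.104, 0.995, -0.0], [0.0, -0.0, -1.0]]
force: [-3.2, -0.9, 1.9]
finger_gap: 0.004
```

>>> jog_arm(increments=[[255, -0.001, 0, 0, 0, 0, 0], [255, -0.001, 0, 0, 0, 0, 0]])

```text
time_s: 22.45
position: [0.5935, -0.052, 0.1267]
eef_rot: [[-0.995, -0.104, 0.0], [-0.104, 0.995, -0.0], [-0.0, -0.0, -1.0]]
force: [-1.7, -0.8, 2.1]
finger_gap: 0.006
```

>>> jog_arm(increments=[[255, -0.001, 0, 0, 0, 0, 0], [255, -0.001, 0, 0, 0, 0, 0]])

```text
time_s: 22.7
position: [0.5944, -0.0519, 0.1267]
eef_rot: [[-0.995, -0.104, -0.0], [-0.104, 0.995, -0.0], [0.0, 0.0, -1.0]]
force: [-4.5, 0.1, 2.4]
finger_gap: 0.007
```

Run:
```python
from h import *
s=read_state();print(s['position'],s['force']);sc=capture('scene');find('scene',['lever_bar'],s,2)
```

```text
[ 0.59442127 -0.05189032  0.12669628] [-4.46710353  0.09622546  2.39640491]
scene lever_bar 0.6 [0.2787 0.269  0.117 ] [127. 177.]
scene lever_bar 0.46 [ 0.6097 -0.0513  0.1171] [295. 185.]
```

>>> jog_arm(increments=[[255, -0.001, 0, 0, 0, 0, 0], [255, -0.001, 0, 0, 0, 0, 0]])

```text
time_s: 23.05
position: [0.5947, -0.0519, 0.1267]
eef_rot: [[-0.995, -0.104, -0.002], [-0.104, 0.995, -0.0], [0.002, 0.0, -1.0]]
force: [-12.4, -0.7, 6.6]
finger_gap: 0.001
```

>>> jog_arm(increments=[[255, -0.001, 0, 0, 0, 0, 0], [255, -0.001, 0, 0, 0, 0, 0]])

```text
time_s: 23.3
position: [0.5949, -0.0519, 0.1266]
eef_rot: [[-0.995, -0.104, -0.004], [-0.104, 0.995, -0.0], [0.004, 0.0, -1.0]]
force: [-21.2, -2.1, 10.7]
finger_gap: 0.007
```

>>> jog_arm(increments=[[255, 0.003, 0, 0, 0, 0, 0], [255, 0.008, 0, 0, 0, 0, 0], [255, 0.02, 0, 0, 0, 0, 0], [255, 0.05, 0, 0, 0, 0, 0], [255, 0.09, 0, -0.03, 0, 0, 0], [255, 0.13, 0, -0.08, 0, 0, 0], [255, 0.15, 0, -0.08, 0, 0, 0], [255, 0.15, 0, -0.08, 0, 0, 0], [255, 0.15, 0, -0.08, 0, 0, 0]])

```text
time_s: 24.42
position: [0.4475, -0.0672, 0.2062]
eef_rot: [[-0.995, -0.104, -0.0], [-0.104, 0.995, 0.0], [0.0, 0.0, -1.0]]
force: [0.5, -0.3, -0.2]
finger_gap: 0.006
```

Run:
```python
from h import *
s=read_state();print(s['time_s'],s['position'],s['force']);sc=capture('scene');t=capture('top')
save(np.hstack([cv2.resize(sc[150:270,240:360],(400,400),interpolation=cv2.INTER_CUBIC),cv2.resize(t[120:220,230:330],(400,400),interpolation=cv2.INTER_CUBIC)]),'l')
find('scene',['lever_bar','card_fin','slot_mouth','timer','dropper_blue','marker_pen'],s,2)
find('top',['lever_bar','timer','dropper_blue','marker_pen'],s,1)
```

```text
24.425 [ 0.4474811  -0.06723281  0.20624047] [ 0.49039032 -0.25530398 -0.22363415]
scene lever_bar 0.61 [0.2785 0.27   0.1201] [127. 176.]
scene lever_bar 0.49 [ 0.5996 -0.0486  0.1189] [292. 185.]
scene card_fin 0.8 [ 0.5046 -0.098   0.0343] [279. 230.]
scene card_fin 0.66 [ 0.6013 -0.0485  0.1197] [292. 184.]
scene slot_mouth 0.89 [ 0.2116  0.2348 -0.0015] [114. 227.]
scene slot_mouth 0.84 [ 0.5365 -0.0995  0.0039] [287. 237.]
scene timer 0.78 [ 0.6038  0.0453 -0.0017] [267. 212.]
scene dropper_blue 0.79 [ 0.6295 -0.2089 -0.0007] [343. 244.]
scene dropper_blue 0.42 [ 6.05e-01 -9.29e-02 -5.00e-04] [302. 229.]
scene marker_pen 0.72 [ 0.4895 -0.2364 -0.0025] [317. 269.]
top lever_bar 0.6 [ 0.6001 -0.0531  0.1163] [275. 156.]
top timer 0.73 [ 6.015e-01  4.280e-02 -2.000e-04] [245. 160.]
top dropper_blue 0.72 [ 0.5077 -0.1028  0.0353] [290. 189.]
top marker_pen 0.56 [ 0.4889 -0.2384  0.0025] [331. 195.]
```

View pics/l.png

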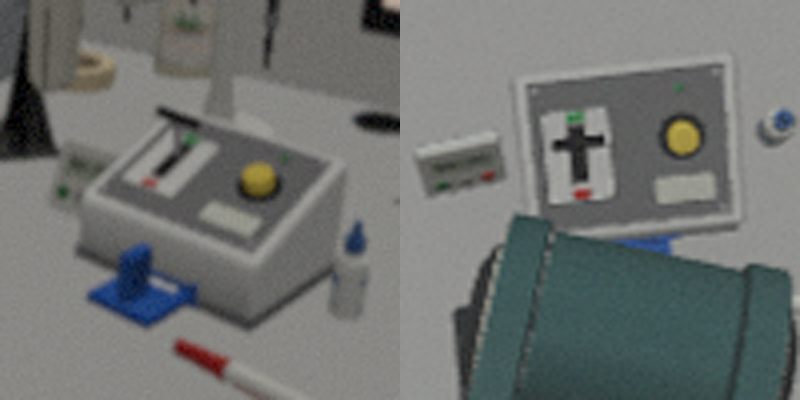

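```bash
python3 -c "
from plant import *
print(hand_in())"
```

```text
the job is handed in; nothing more can be done
None
```

The safety test is done and handed in at about 25 s of robot time; no verdict was reported.

- **Card:** I slid the blue card into the white unit's slot until it met a hard stop at 16 N. That matched the full-home position worked out beforehand, to within 1 mm. Afterwards the camera placed its fin about 32 mm in front of the slot mouth, against 30 mm expected, which is within the networks' error.
- **Button:** I pressed the button square to its face in steps of about 1 mm, with 3–4 N on the finger. The lever dropped about 5 mm after contact; the scene camera and the trained network both showed it down.
- **Lever:** I pushed it up with the closed fingers to its stop. Once released it stayed up, at the same place as at the start: about (0.600, -0.050, 0.118) in both cameras.
- **Not so gentle:** The finger pressed the lever with about 21 N (18 N back, 10 N up) on first contact, because friction held the bar. It pressed with about 24 N at the stop. That is more than ideal, though under the 40 N limit.
- **Catch not felt:** I did not feel the 8 N catch as a separate step, because force is read only at the end of each move. That it latched rests on the lever staying up.
- **Final check:** The timer and pen read within about 3 mm of where they started, and so did the bottle in the scene camera. The top camera's last bottle report fell on the card fin instead, a false report; the picture shows the bottle still standing in its place. The robot was clear of everything at hand-in.

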